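# Load the router-bit rack past the spring gate

## Robot

A 7-joint arm with a two-finger parallel gripper is mounted at the origin on a cart in front of the work surface, level with it; the furniture and walls round the work are solid. World frame = base frame: x ahead of the robot, y to its left, z up, the work surface at z = 0. Lengths are in m, angles in degrees, forces in N, time in s.
With the tool pointing down it reaches from about 0.425 to 0.875 m from the base axis. Payload 4.7 kg.
Tool frame: the origin (TCP) lies at the very end of the fingers, on their centre line; the grasp point (between the pads) lies 19 mm behind it; x points along the fingers, z is the direction in which the jaws open and shut, and the axes are right-handed (so a half turn about x gives the same grasp; the last joint's range is limited). The gripper opens to 87 mm and grips with 3 to 60 N. Pads are 19 mm wide; open, the fingers measure 117 mm over their backs; the gripper's body (75 mm by 190 mm) begins 51 mm behind the grasp point.
Start: joints at [65.208, 18.392, -4.016, 83.108, 1.295, 78.541, -3.26], TCP at [0.281, -0.586, 0.185] pointing down, gripper open.
Joint ranges: [-163.93, 163.93], [-17.29, 119.83], [-79.2, 71.16], [3.27, 140.29], [-89.18, 269.18], [5.43, 117.66], [-154.24, 154.24]. Speed limits (degrees/s): [147.25, 147.25, 180, 180, 180, 180, 180].

## Interface

Orientations are given as [roll, pitch, yaw] about the fixed x, y, z axes, in that order (R = Rz(yaw) Ry(pitch) Rx(roll)).
In Python, from cell import env gives the robot as it stands. The module is installed in compiled form; this text tells all that it offers.
- The arm moves only by the tool drive_tool, never from a script. Its argument "increments" is a list of rows, each a list of 2 entries, a list of its own where there are three numbers: the shift along the tool's x, y, z scaled (see below), then the turn, a rotation vector about the tool's x, y, z scaled (see below). In form: [[[dx, dy, dz], [wx, wy, wz]], ...]. A call has 1 to 10 rows; each row shifts and turns the commanded pose from where the row before left it, along the tool's axes as they then stand; what a row does not reach is not made up. The controller multiplies each number of a shift by 0.04 m and each number of a turn by 120 degrees. A row lasts 1/10 s, in which the tool goes at most 50 mm and 8.59 degrees, less where a joint would pass 70% of its speed; a pose out of reach is approached as far as the arm can. A call with a number of a shift or a turn outside -1 to 1 is refused whole. A call with a gripper value outside its range is refused whole. "hand" is the gripper's target within -1 to 1 (fully open at 1, half-way at 0, shut at -1), set as the call begins (left out, the last holds). The fingers move at their own pace and stop on an object; "squeeze" is the grip in N (left out, the last holds). Time passes only in rows, so rows that do not move let the fingers close. It gives the time, the measured TCP pose, the force and the opening at its end, in the units of the state.
- env.get_obs(): the state, without advancing time (a new reading comes with each control period).
- env.read_camera(name): name is "side" or "top"; returns a dict with "frame" (480x640x3 uint8, red, green, blue), "fx", "fy", "cx", "cy" (pixels), "R" (3x3) and "t" (3): a world point X has camera coordinates R X + t. Camera axes: x right, y down, z forward; pixel columns grow to the right and rows downward; lengths in m; the calibration is good to about 2 mm. A picture is of the moment at which its call begins. There is no depth.
- env.sign_off(): hands the job in, once; it reports no verdict.
The state is a dict: "time_s": time; "qpos": joint angles; "joint_velocities": joint speeds; "effort": joint torques, N m; "tool_pos": TCP position; "tool_rot": TCP orientation; "force": force on the tool from outside, world axes, zero at the start; "wrist_torque": the same for the moment, N m; "grip_width": finger opening in m.
Only numpy, scipy, OpenCV 4.12 (cv2) and the standard library are available. Lean on these libraries where they do the work, as an engineer would, in place of code of your own. Each camera call takes 0.05 s, during which the arm holds its last target.

## Task

Load the rack of router bits into its storage lane: with one fingertip keep the long thumb bar pressed down so that the spring gate stays raised, and meanwhile with the other fingertip push the rack by its upright tail board along the lane, under the gate, until its front rests against the end stop. Then let the bar up so that the gate drops shut between the last bit and the tail board, and draw the hand clear. Only press and push: never lift or tip the rack, never ram it against the gate blade, and leave the jar, the tape measure and the small pot where they stand.

Things in the scene. Friction and masses are not known exactly. Their poses are not given: they have to be found in the camera images.
- lane: Fixed wooden lane, 378 x 84 mm. Origin on the bench top (z 0), on the lane's centre line, straight under the gate blade. +x: the way the rack travels (roughly to the robot's left); +y: toward the shaft and thumb bar (robot's side); z up. Floor top at z 24 mm (solid board), x -240 to +138 mm. Two guide rails: tops only at z 36 mm, inner faces y +-27, outer +-33 mm.
- end_stop (a point): Centre of the end stop's face, at lane x +125, y 0, z 42 mm. The stop is a board at the far (left) end of the lane, z 24 to 60 mm.
- shaft (a point): Point midway along the gate's 8 mm steel shaft, at lane x -110, y +35, z 50 mm; the shaft runs parallel to lane x. Bearing blocks 10 x 14 mm at lane x -233 and +14, y +36 mm, tops at z 60 mm. Two fingers can straddle the shaft: one on the bar, one in the lane.
- bit_rack: Loose wooden rack in the lane, 165 x 50 mm, about 0.25 kg, axes along the lane's. Origin under it, 24 mm above the bench. Base 12 mm thick, x -90 to +75 mm; four steel router bits, 16 mm across, in a row at x -30, 0, 30, 60, y 0, tops 28 mm above the origin. Starts with its origin at lane x -105 to -78 mm; fully home at lane x +50 mm, its front edge against the end stop. Slides with light friction.
- tail_face (a point): Centre of the rear face of the rack's upright tail board, where it is pushed: rack x -90, y 0, 30 mm above the rack's origin. The board is 12 mm thick (rack x -90 to -78 mm), 50 mm wide (y +-25 mm), its top 46 mm above the rack's origin (70 mm above the bench).
- gate_angle (a joint): Gate angle (rad) about its shaft: 0 = shut, blade down across the lane; grows as the thumb bar is pressed; stop at 0.75. The blade clears the bits from 0.40 on; 0.5 to 0.65 is good for holding. A spring shuts it when the bar is let go, and the blade then falls between bits and blocks the rack. Pressing mid-bar takes about 2.5 N at first, 7 N at 0.6 rad.
- gate: Spring gate: steel blade, 5 mm thick (lane x -2.5 to +2.5 mm), shaft and thumb bar in one. Origin on the shaft axis (lane x 0, y +35, z 50 mm). Shut, the blade spans lane y -20 to +2 mm, lower edge at z 40 mm, 12 mm below the bits' tops; its highest point is z 74 mm. At 0.6 rad it reaches up to about z 102 mm.
- bar_mid (a point): Mid-point of the thumb bar's upper face, 34 mm out from the shaft axis, lane x -124 mm, z 62 mm when shut. The flat aluminium bar (4 mm thick, 6 mm bead on its outer edge) is fixed to the gate, lane x -224 to -24 mm, 2 to 63 mm out from the shaft. Shut: slopes up and outward at 0.3 rad. Gate at 0.3: level, top z 52 mm. Gate at 0.55: a flat fingertip 33 mm out stands at about z 45 mm.
- jar: Glass jar of hardware with a blue lid, 64 mm across, 88 mm tall, loose; origin under its centre. Leave alone.
- tape_measure: Yellow tape measure, 61 x 76 x 66 mm, loose; origin under its centre. Leave alone.
- pot: Small white plastic pot, 45 mm across, 34 mm tall, loose; origin under its centre. Leave alone.
Not all that is in view belongs to the job. What is shaped like the bit_rack but green is not meant.

How it is judged (in metres and radians):
On the way, in this order (a step that is already met when the one before it is completed fails the run):
1. a finger presses the thumb bar and raises the gate while the rack still stands before it (value of joint gate_angle above 0.36 rad and contact force between the fingers and gate above 0.3 N and x of bit_rack in the frame of lane below -0.065 m), for 0.2 s.
2. the rack passes under the gate, pushed by a finger while a finger holds the bar down (value of joint gate_angle above 0.36 rad and contact force between the fingers and gate above 0.3 N and contact force between the fingers and bit_rack above 0.1 N and x of bit_rack in the frame of lane between -0.04 and 0.03 m), for 0.1 s.
At the end, for the whole second after the job is handed in: The rack lies flat in the lane with its front within 7 mm of the end stop, at rest, and the gate is shut (below 0.08 rad) behind the last bit (x of bit_rack in the frame of lane between 0.043 and 0.056 m and y of bit_rack in the frame of lane between -0.006 and 0.006 m and value of joint gate_angle below 0.08 rad and z of bit_rack in the frame of lane below 0.028 m and angle between bit_rack's own z axis and vertical below 0.06 rad and linear speed of bit_rack below 0.01 m/s); the robot touches nothing.
It fails at once if the rack is lifted more than 14 mm off the lane floor or tipped by more than 0.25 rad (z of bit_rack in the frame of lane above 0.038 m or angle between bit_rack's own z axis and vertical above 0.25 rad).
It fails at once if the rack is rammed against the gate blade (over 20 N) (contact force between bit_rack and gate above 20 N).
It fails at once if the jar, tape measure or pot is moved by more than 20 mm (distance of any of jar, tape_measure, pot from where it was at the start of the episode above 0.02 m).
It also fails if it takes over 35 s, if anything falls off the work surface, if the arm or the gripper's body presses on something with over 40 N, if the wrist force passes 120 N, or if a joint passes its speed limit or range.

## Working session

There is one attempt and no reset: what is moved stays moved. The work goes in short steps, Python scripts to look and compute and a tool call to move; the robot and the scene stay as the last step left them, time stands still between calls to the robot, and variables do not carry over. Pictures are saved under pics/ and viewed, and the job is handed in when it is done.

Besides the shell and the picture viewer there is one more tool, called after "Request:" as name(argument=value, ...) on one line, values as JSON. drive_tool: Moves the arm, as the interface text tells. Shifts and turns lie within -1 to 1; 1 stands for 0.04 m of shift or 120 degrees of turn. Its arguments: {"type":"object","properties":{"increments":{"type":"array"},"hand":{"type":"number"},"squeeze":{"type":"number"}},"required":["increments"]}

```bash
mkdir -p pics; python3 - <<'E'
from cell import env
import cv2,json
print(env.get_obs())
for n in("side","top"):
    c=env.read_camera(n)
    cv2.imwrite(f"pics/{n}0.png",c["frame"][:,:,::-1])
    print(n,{k:(v if k!="frame" else 0) for k,v in c.items()})
E
```

```text
{'time_s': 0.0, 'qpos': array([65.20831927, 18.43971199, -4.01430302, 83.1750628 ,  1.29455094,
       78.542198  , -3.26243696]), 'joint_velocities': array([-0.01163207,  0.00575661, -0.01726585,  0.07509792, -0.01334079,
        0.09232907,  0.11168837]), 'effort': array([-8.96834881e-04, -4.91289639e+01, -4.04193560e-01, -3.12528169e+01,
       -6.37866464e-02,  4.37572156e-02,  1.57159648e-04]), 'tool_pos': array([ 0.28051548, -0.58564574,  0.18365263]), 'tool_rot': array([-177.03075182,   89.88809289,  118.5669898 ]), 'force': array([ 1.09679799,  0.21530054, -0.32205587]), 'wrist_torque': array([ 0.0258829 , -0.01002483,  0.03649087]), 'grip_width': 0.0869010942314236}
side {'frame': 0, 'fx': 516.9560327453373, 'fy': 516.9560327453373, 'cx': 313.82092334723177, 'cy': 241.47428187805005, 'R': array([[-0.91250642, -0.40905738, -0.00202332],
       [-0.25214526,  0.56635514, -0.78464299],
       [ 0.32210992, -0.71548159, -0.61994458]]), 't': array([0.59038442, 0.1573694 , 0.86883683])}
top {'frame': 0, 'fx': 464.779477024862, 'fy': 464.779477024862, 'cx': 315.7712733848678, 'cy': 237.97302018548248, 'R': array([[-0.01546118, -0.99961905, -0.02286284],
       [-0.98109514,  0.0195782 , -0.19253314],
       [ 0.19290741,  0.01945384, -0.9810241 ]]), 't': array([0.10280418, 0.61096942, 1.05632703])}
```

View pics/side0.png

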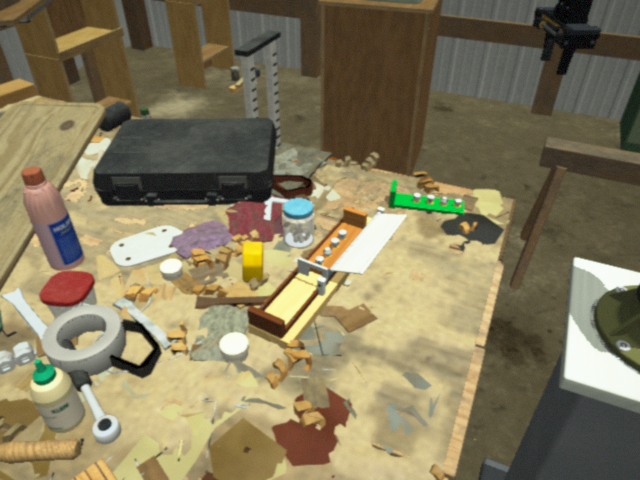

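View pics/top0.png

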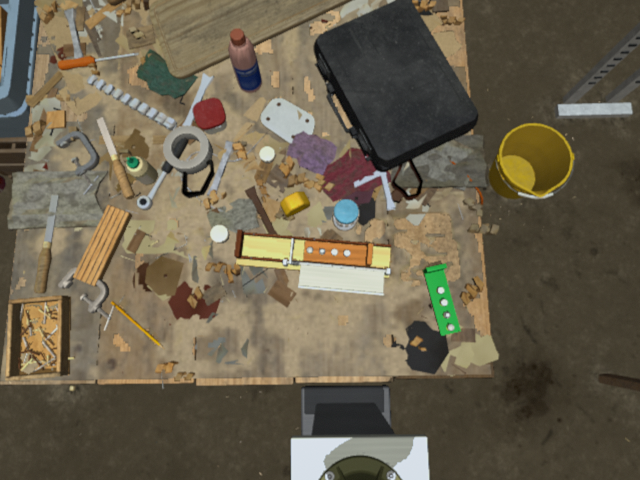

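The top view shows the lane at cols 236-390, row ~252. There are two rack-like objects: the orange/brown one in the lane at (335,252), and a green one at (442,300). The task rules out green, so the orange one is meant. I'll confirm that with an enlarged crop.

```bash
python3 - <<'E'
import cv2
t=cv2.imread("pics/top0.png")[220:310,225:405]; cv2.imwrite("pics/topc.png",cv2.resize(t,None,fx=4.4,fy=4.4,interpolation=cv2.INTER_CUBIC))
s=cv2.imread("pics/side0.png")[195:350,235:420]; cv2.imwrite("pics/sidec.png",cv2.resize(s,None,fx=3.8,fy=3.8,interpolation=cv2.INTER_CUBIC))
E
```

```text
(no output)
```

View pics/topc.png

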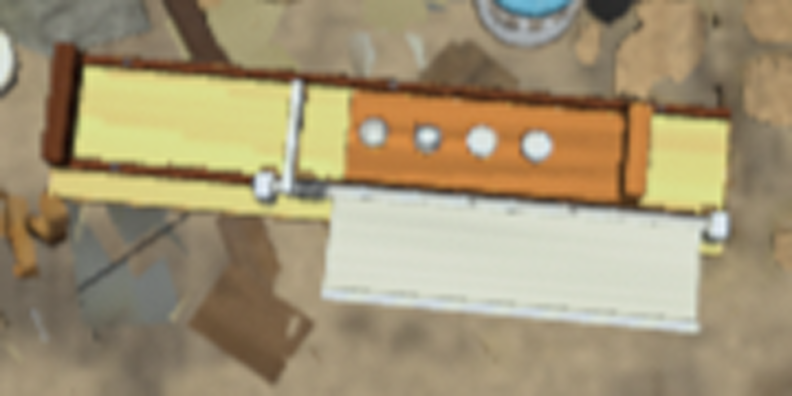

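View pics/sidec.png

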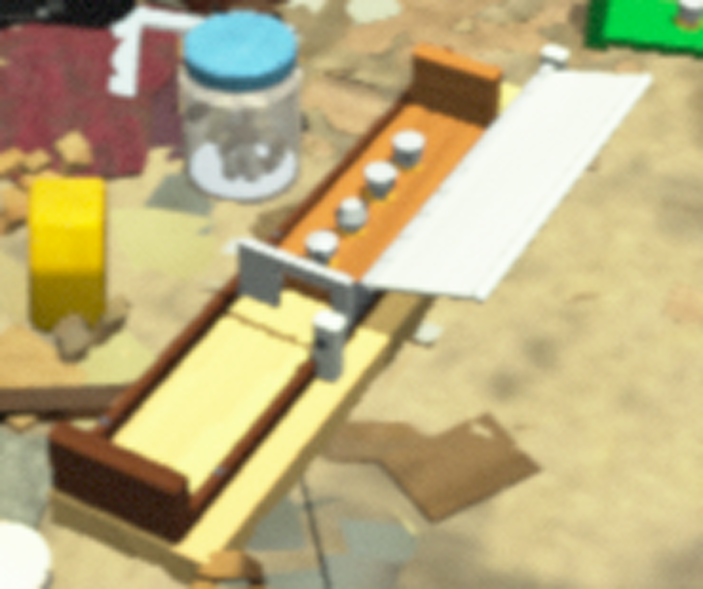

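```bash
cat > h.py <<'E'
import numpy as np
from cell import env
def ray(c,px,z):
    d=c["R"].T@np.array([(px[0]-c["cx"])/c["fx"],(px[1]-c["cy"])/c["fy"],1.0]); C=-c["R"].T@c["t"]
    return C+d*(z-C[2])/d[2]
def proj(c,X):
    p=c["R"]@X+c["t"]; return np.array([c["fx"]*p[0]/p[2]+c["cx"],c["fy"]*p[1]/p[2]+c["cy"]])
E
python3 - <<'E'
from h import *
from scipy.optimize import least_squares
c=env.read_camera("top"); 
f=lambda u,v:((u+.5)/4.4-.5+225,(v+.5)/4.4-.5+220)
P={"blkL":((264,181),(14,36),60),"blkR":((717,222),(-233,36),60),
"barOL":((323,296),(-24,95),68),"barOR":((697,330),(-224,95),68),
"floorNR":((722,252),(-240,42),24),"floorNL":((48,197),(138,42),24),
"gateFar":((297,82),(0,-20),74)}
W=[];L=[];n=[]
for k,(uv,l,z) in P.items(): W.append(ray(c,f(*uv),z/1000)[:2]);L.append(np.array(l)/1000);n.append(k)
W=np.array(W);L=np.array(L)
def T(p,L): 
    a=p[2];R=np.array([[np.cos(a),-np.sin(a)],[np.sin(a),np.cos(a)]]);return L@R.T+p[:2]
for flip in (1,):
    r=least_squares(lambda p:(T(p,L)-W).ravel(),[.5,0,np.pi/2],loss="soft_l1",f_scale=.002)
    p=r.x;print(p[:2],np.degrees(p[2]))
    for k,w,l in zip(n,W,T(p,L)):print(k,w.round(4),((w-l)*1000).round(1))
a=p[2];R=np.array([[np.cos(a),-np.sin(a)],[np.sin(a),np.cos(a)]])
inv=lambda w:(R.T@(w-p[:2])*1000).round(1)
for uv in((373,131),(428,137),(482,140),(537,144)):print("bit",inv(ray(c,f(*uv),.052)[:2]))
for uv in((651,102),(644,200),(629,102)):print("tail",inv(ray(c,f(*uv),.070)[:2]))
print("front",inv(ray(c,f(350,135),.036)[:2]))
print("stop",inv(ray(c,f(78,100),.06)[:2]))
# side check
s=env.read_camera("side")
for l in((14,36,60),(-233,36,60),(125,30,60),(-24,95,68)):
    w=T(p,np.array([l[:2]])/1000)[0];print(l,w.round(4),proj(s,np.r_[w,l[2]/1000]).round(1))
E
```

```text
[0.59077079 0.15038224] 84.19649678814478
blkL [0.5589 0.1672] [ 2.6 -0.8]
blkR [ 0.5321 -0.0765] [0.7 1.2]
barOL [0.4954 0.1352] [ 1.6 -0.9]
barOR [ 0.474  -0.0624] [0.4 0.5]
floorNR [ 0.5198 -0.0834] [-4.9  0.8]
floorNL [0.5575 0.2916] [-5.5 -0.3]
gateFar [0.6105 0.1479] [-0.2 -0.4]
bit [-42.6  -0.2]
bit [-72.9   0.7]
bit [-1.025e+02 -1.000e-01]
bit [-132.6   -0.3]
tail [-191.5  -25.2]
tail [-191.1   28.2]
tail [-179.7  -24.3]
front [-29.2   0.4]
stop [119.6  -2.8]
(14, 36, 60) [0.5564 0.168 ] [321.9 279.3]
(-233, 36, 60) [ 0.5314 -0.0778] [380.8 208.4]
(125, 30, 60) [0.5736 0.2778] [284.3 319.2]
(-24, 95, 68) [0.4938 0.1361] [362.7 274.4]
```

```bash
cat >> h.py <<'E'
from scipy.spatial.transform import Rotation as Ro
P0=np.array([0.5912,0.1503]);YAW=np.radians(84.2)
lx=np.array([np.cos(YAW),np.sin(YAW),0]);ly=np.array([-np.sin(YAW),np.cos(YAW),0])
def toW(x,y,z): return np.r_[P0,0]+(lx*x+ly*y)/1000+np.array([0,0,z/1000])
def st():
    o=env.get_obs();R=Ro.from_euler("xyz",o["tool_rot"],degrees=True).as_matrix();p=o["tool_pos"]
    d=p-np.r_[P0,0]
    print("t",round(o["time_s"],2),"lane mm",(np.array([d@lx,d@ly,d[2]])*1000).round(1),"F lane",np.array([o["force"]@lx,o["force"]@ly,o["force"][2]]).round(1),"w",round(o["grip_width"]*1000,1))
    return o,R,p
def goal(x,y,z):
    o,R,p=st()
    for s in(1,-1):
        Z=s*ly;X=np.array([0,0,-1.]);G=np.c_[X,np.cross(Z,X),Z]
        w=Ro.from_matrix(R.T@G).as_rotvec(degrees=True);print("sign",s,"rotvec deg",w.round(2),"/120:",(w/120).round(4))
    d=toW(x,y,z)-p;print("shift tool units(40mm):",(R.T@d/.04).round(3), "with goal-orient sign axes: lane d mm",(d@lx*1000).round(1),(d@ly*1000).round(1),(d[2]*1000).round(1))
    print("tool axes in lane (rows x,y,z):",np.array([[R[:,i]@lx,R[:,i]@ly,R[2,i]] for i in range(3)]).round(3).tolist())
E
python3 -c "
from h import *
goal(-208,34,150)"
```

```text
t 0.2 lane mm [-763.8  234.6  184.1] F lane [0.1 0.2 0.8] w 86.6
sign 1 rotvec deg [ 1.214e+02 -4.000e-02  7.000e-02] /120: [ 1.0117e+00 -3.0000e-04  6.0000e-04]
sign -1 rotvec deg [-5.86e+01 -6.00e-02 -3.00e-02] /120: [-4.883e-01 -5.000e-04 -3.000e-04]
shift tool units(40mm): [ 0.863 11.519 -9.246] with goal-orient sign axes: lane d mm 555.8 -200.6 -34.1
tool axes in lane (rows x,y,z): [[0.001, 0.001, -1.0], [0.521, -0.854, -0.0], [-0.854, -0.521, -0.001]]
```

Request:
drive_tool(increments=[[[0, 0.95, -0.15], [-0.0305, 0, 0]], [[0, 0.95, -0.15], [-0.0305, 0, 0]], [[0, 0.95, -0.15], [-0.0305, 0, 0]], [[0, 0.95, -0.15], [-0.0305, 0, 0]], [[0, 0.95, -0.15], [-0.0305, 0, 0]], [[0, 0.95, -0.15], [-0.0305, 0, 0]], [[0, 0.95, -0.15], [-0.0305, 0, 0]], [[0, 0.95, -0.15], [-0.0305, 0, 0]], [[0, 0.95, -0.15], [-0.0305, 0, 0]], [[0, 0.95, -0.15], [-0.0305, 0, 0]]], hand=0.22)

```text
time_s: 1.2
tool_pos: [0.5193, -0.2906, 0.1845]
tool_rot: [168.0, 90.0, 140.4]
force: [0.7, -0.7, -0.1]
grip_width: 0.0533
```

```bash
python3 -c "
from h import *
goal(-208,34,150)"
```

```text
t 1.2 lane mm [-445.9   27.   184.5] F lane [-0.6 -0.7 -0.1] w 53.3
sign 1 rotvec deg [ 1.5816e+02 -0.0000e+00  1.0000e-02] /120: [ 1.318 -0.     0.   ]
sign -1 rotvec deg [-21.84  -0.    -0.  ] /120: [-0.182 -0.    -0.   ]
shift tool units(40mm): [ 0.864  5.455 -2.375] with goal-orient sign axes: lane d mm 237.9 7.0 -34.5
tool axes in lane (rows x,y,z): [[0.0, 0.0, -1.0], [0.928, -0.372, 0.0], [-0.372, -0.928, -0.0]]
```

Request:
drive_tool(increments=[[[0.1, 0.78, -0.34], [0, 0, 0]], [[0.1, 0.78, -0.34], [0, 0, 0]], [[0.1, 0.78, -0.34], [0, 0, 0]], [[0.1, 0.78, -0.34], [0, 0, 0]], [[0.1, 0.78, -0.34], [0, 0, 0]], [[0.1, 0.78, -0.34], [0, 0, 0]], [[0.1, 0.78, -0.34], [0, 0, 0]], [[0, 0, 0], [-0.061, 0, 0]], [[0, 0, 0], [-0.061, 0, 0]], [[0, 0, 0], [-0.06, 0, 0]]])

```text
time_s: 2.2
tool_pos: [0.5361, -0.0541, 0.1566]
tool_rot: [-139.3, 90.0, -144.9]
force: [0.2, 0.5, 0.2]
grip_width: 0.0527
```

```bash
python3 -c "
from h import *
goal(-208,34,85)
import cv2
for n in('side','top'):
    c=env.read_camera(n);cv2.imwrite('pics/%s1.png'%n,c['frame'][:,:,::-1])
s=cv2.imread('pics/side1.png')[130:330,250:450];t=cv2.imread('pics/top1.png')[180:320,230:430]
cv2.imwrite('pics/a1.png',cv2.resize(s,None,fx=3,fy=3));cv2.imwrite('pics/b1.png',cv2.resize(t,None,fx=4,fy=4))
"
```

```text
t 2.2 lane mm [-208.9   34.1  156.6] F lane [ 0.5 -0.1  0.2] w 52.7
sign 1 rotvec deg [-1.7981e+02 -2.0000e-02 -3.0000e-02] /120: [-1.4984e+00 -2.0000e-04 -2.0000e-04]
sign -1 rotvec deg [ 0.19 -0.02  0.02] /120: [ 0.0016 -0.0002  0.0001]
shift tool units(40mm): [1.79  0.022 0.004] with goal-orient sign axes: lane d mm 0.9 -0.1 -71.6
tool axes in lane (rows x,y,z): [[-0.0, 0.0, -1.0], [1.0, 0.003, -0.0], [0.003, -1.0, -0.0]]
```

View pics/a1.png

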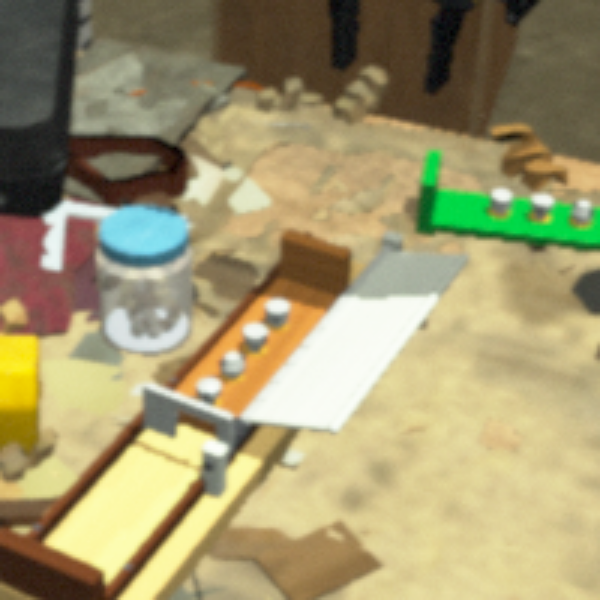

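View pics/b1.png

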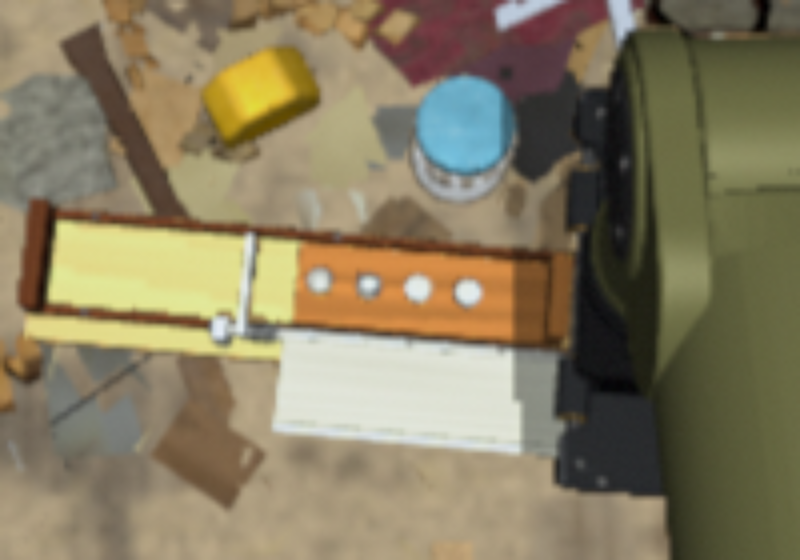

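Request:
drive_tool(increments=[[[0.6, 0, 0], [0, 0, 0]], [[0.6, 0, 0], [0, 0, 0]], [[0.6, 0, 0], [0, 0, 0]], [[0, 0, 0], [0, 0, 0]]])

```text
time_s: 2.7
tool_pos: [0.5334, -0.0544, 0.0815]
tool_rot: [176.3, 89.6, 170.1]
force: [-0.7, -0.1, -1.0]
grip_width: 0.0533
```

```bash
python3 -c "
from h import *
goal(-208,34,45)
import cv2
c=env.read_camera('side');cv2.imwrite('pics/a2.png',cv2.resize(c['frame'][120:280,300:460,::-1],None,fx=4,fy=4,interpolation=cv2.INTER_CUBIC)[:600])
for y in(-7.5,7.5,60.5,75.5):
  for x in(-198.5,-217.5):print(x,y,((proj(c,toW(x,y,84))-[300,120])*4).round())
print('tail top rear',[((proj(c,toW(-192.5,y,70))-[300,120])*4).round() for y in(-25,25)])
"
```

```text
t 2.7 lane mm [-209.5   36.9   81.5] F lane [-0.2  0.7 -1. ] w 53.3
sign 1 rotvec deg [ 1.7967e+02 -4.0000e-02  5.8000e-01] /120: [ 1.4973e+00 -3.0000e-04  4.9000e-03]
sign -1 rotvec deg [-0.32 -0.37 -0.03] /120: [-0.0027 -0.0031 -0.0002]
shift tool units(40mm): [0.913 0.038 0.077] with goal-orient sign axes: lane d mm 1.5 -2.9 -36.5
tool axes in lane (rows x,y,z): [[0.0, 0.006, -1.0], [1.0, -0.006, 0.0], [-0.006, -1.0, -0.006]]
-198.5 -7.5 [218. 323.]
-217.5 -7.5 [235. 305.]
-198.5 7.5 [245. 332.]
-217.5 7.5 [262. 313.]
-198.5 60.5 [343. 362.]
-217.5 60.5 [359. 343.]
-198.5 75.5 [372. 371.]
-217.5 75.5 [387. 351.]
tail top rear [array([181., 342.]), array([270., 371.])]
```

View pics/a2.png

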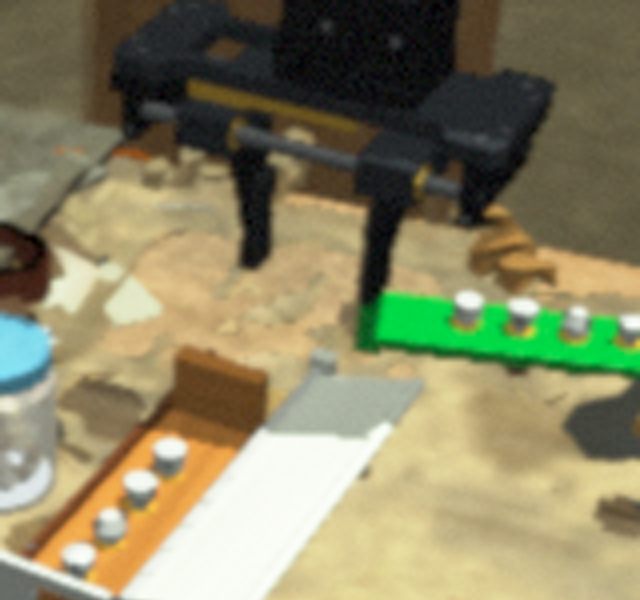

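```bash
python3 -c "
from h import *
import cv2
c=env.read_camera('side')
o=env.get_obs();print(o['tool_pos'],o['tool_rot'],o['time_s'],o['qpos'])
cv2.imwrite('pics/a3.png',cv2.resize(c['frame'][120:280,300:460,::-1],None,fx=3,fy=3,interpolation=cv2.INTER_CUBIC))
s=cv2.imread('pics/side0.png')[0:100,500:640];cv2.imwrite('pics/a0.png',cv2.resize(s,None,fx=5,fy=5))
p=np.array([.28051548,-.58564574,.18365])
R=Ro.from_euler('xyz',[-177.03,89.888,118.567],degrees=True).as_matrix()
for k in(-51,51):
  for y in(-9.5,9.5):
    print(k,y,((proj(c,p+R@[0,y/1000,k/1000])-[500,0])*5).round())
p=toW(-208.9,34.1,156.6)
for y in(0,68):print('pic1',proj(c,toW(-208.9,y,156.6)))
"
```

```text
[ 0.53627691 -0.05446515  0.08497995] [159.7922555   89.97371196 153.73348875] 2.8 [ 31.3209054   11.44720865 -31.28832952 105.15075459   6.50717278
  65.19693435  -8.2595712 ]
-51 -9.5 [303. 452.]
-51 9.5 [263. 453.]
51 -9.5 [222. 374.]
51 9.5 [184. 374.]
pic1 [362.26708983 167.89841049]
pic1 [395.00848923 177.03927075]
```

View pics/a0.png

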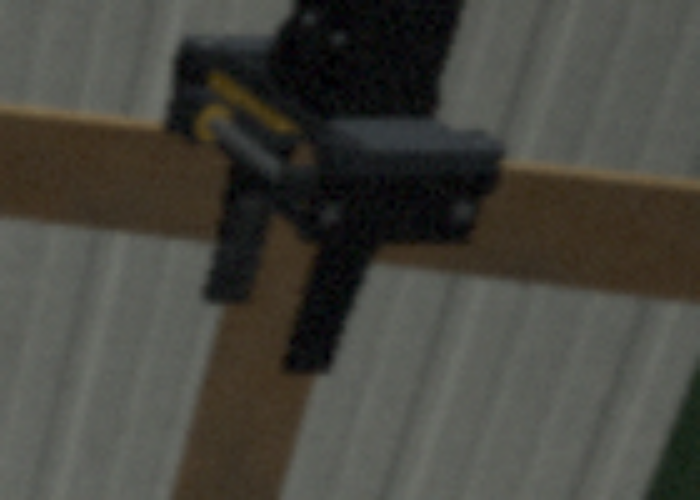

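View pics/a3.png

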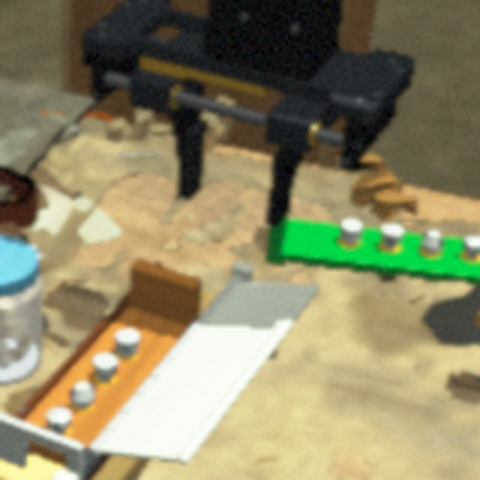

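```bash
python3 -c "
from h import *
from scipy.optimize import least_squares
c=env.read_camera('side');print(env.get_obs()['tool_pos'])
A=[([.2805,-.5856,.1837],[-177.03,89.888,118.567],87,[(546.2,60),(561.4,74.4)]),
([.5361,-.0541,.1566],[-139.3,90,-144.9],53,[(365,151.7),(395,158.3)]),
([.5363,-.0545,.085],[159.79,89.97,153.73],53,[(363.3,185.3),(393.7,194)])]
for th in (10,15):
 for mode in('tool','world'):
  def f(v,full=False):
    out=[]
    for p,r,w,uv in A:
      R=Ro.from_euler('xyz',r,degrees=True).as_matrix()
      # lane far finger: which sign
      best=[]
      for s in(1,-1):
        off=np.array([0,0,s*(w+th)/2000.])
        X=np.array(p)+R@off+(R@v if mode=='tool' else v)
        best.append(proj(c,X))
      best.sort(key=lambda q:q[0])
      out+= [b-np.array(u) for b,u in zip(best,uv)]
    return np.ravel(out)
  r=least_squares(f,[0,0,0.]);print(th,mode,(r.x*1000).round(1),f(r.x).round(1), f(np.zeros(3)).round(1))
"
```

```text
[ 0.53706556 -0.05451363  0.08581037]
10 tool [-36.4  -0.4  -1.1] [-0.9  0.8 -0.4  0.7  0.2 -0.2  1.4  1.4 -0.2 -1.5 -1.  -1.5] [-5.2 15.1 -5.2 15.6 -1.5 16.6 -1.1 18.4 -1.8 13.8 -3.3 14.1]
10 world [-2.5  5.9 39.3] [-0.   0.3  0.6  0.3 -0.1 -0.   1.3  1.6 -0.6 -1.1 -1.2 -1. ] [-5.2 15.1 -5.2 15.6 -1.5 16.6 -1.1 18.4 -1.8 13.8 -3.3 14.1]
15 tool [-36.   -0.8  -0.7] [-1.2  0.5  0.1  1.2 -1.1 -0.5  2.5  1.7 -1.4 -1.9  0.1 -1.2] [-5.6 14.7 -4.8 16.1 -2.7 16.2  0.1 18.7 -2.9 13.5 -2.2 14.4]
15 world [-2.   3.9 38.3] [-0.7  0.1  0.8  0.8 -1.2 -0.4  2.5  1.9 -1.6 -1.6  0.1 -0.8] [-5.6 14.7 -4.8 16.1 -2.7 16.2  0.1 18.7 -2.9 13.5 -2.2 14.4]
```

```bash
python3 -c "
from h import *
import cv2
c=env.read_camera('top');cv2.imwrite('pics/b3.png',cv2.resize(c['frame'][200:330,310:440,::-1],None,fx=4.5,fy=4.5,interpolation=cv2.INTER_CUBIC))
st()
for z in(.155,.19,.22):
  for y in(-61,34,129):
    print(z,y,((proj(c,toW(-208+37.5,y,z*1000))-[310,200])*4.5).round())
"
```

```text
t 2.9 lane mm [-209.3   32.8   86.2] F lane [ 0.1 -0.7 -0.7] w 53.2
0.155 -61 [260.  85.]
0.155 34 [248. 276.]
0.155 129 [234. 475.]
0.19 -61 [267.  68.]
0.19 34 [254. 266.]
0.19 129 [240. 471.]
0.22 -61 [272.  52.]
0.22 34 [259. 256.]
0.22 129 [245. 467.]
```

View pics/b3.png

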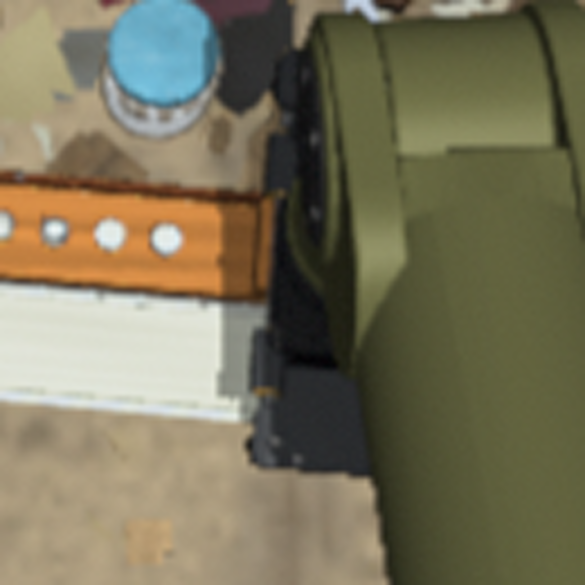

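Request:
drive_tool(increments=[[[0.25, 0, 0], [0, 0, 0]], [[0, 0, 0], [0, 0, 0]]])

```text
time_s: 3.1
tool_pos: [0.5359, -0.0546, 0.0742]
tool_rot: [-160.6, 90.0, -166.6]
force: [0.2, -0.6, -0.4]
grip_width: 0.0531
```

Request:
drive_tool(increments=[[[0.2, 0, 0], [0, 0, 0]], [[0, 0, 0], [0, 0, 0]]])

```text
time_s: 3.3
tool_pos: [0.5355, -0.0545, 0.0657]
tool_rot: [179.6, 89.9, 173.6]
force: [-1.0, -0.3, -0.9]
grip_width: 0.0528
```

Request:
drive_tool(increments=[[[0.15, 0, 0], [0, 0, 0]], [[0, 0, 0], [0, 0, 0]]])

```text
time_s: 3.5
tool_pos: [0.5357, -0.0544, 0.0599]
tool_rot: [178.3, 89.9, 172.3]
force: [-0.0, -0.2, 1.0]
grip_width: 0.0532
```

```bash
python3 -c "
from h import *
import cv2
st()
c=env.read_camera('side');cv2.imwrite('pics/a4.png',cv2.resize(c['frame'][120:280,300:460,::-1],None,fx=3.7,fy=3.7,interpolation=cv2.INTER_CUBIC))
"
```

```text
t 3.5 lane mm [-209.3   34.5   59.9] F lane [-0.2  0.   1. ] w 53.2
```

View pics/a4.png

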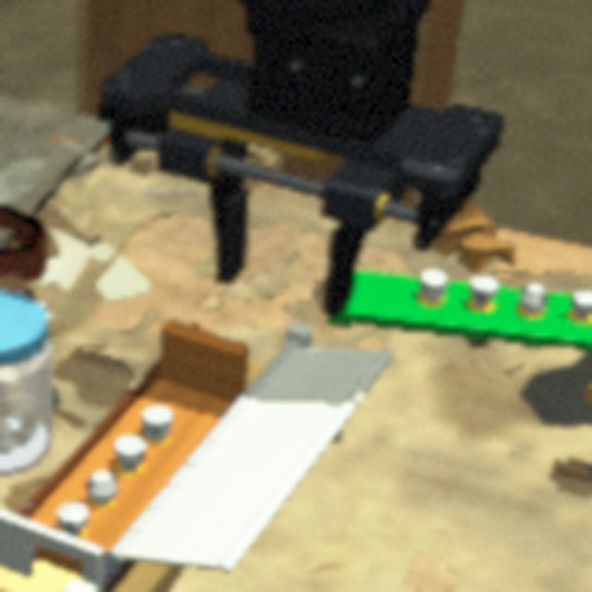

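Request:
drive_tool(increments=[[[0.2, 0, 0], [0, 0, 0]], [[0.2, 0, 0], [0, 0, 0]], [[0, 0, 0], [0, 0, 0]]])

```text
time_s: 3.85
tool_pos: [0.5351, -0.0544, 0.0432]
tool_rot: [177.5, 89.8, 171.5]
force: [0.0, 0.3, -0.3]
grip_width: 0.0527
```

```bash
python3 -c "
from h import *
import cv2
st()
c=env.read_camera('side');cv2.imwrite('pics/a5.png',cv2.resize(c['frame'][150:270,320:440,::-1],None,fx=5,fy=5,interpolation=cv2.INTER_CUBIC))
for z in(76,80,84):
  for y in(-7.5,7.5,60.5,75.5):
    print(z,y,((proj(c,toW(-199,y,z))-[320,150])*5).round(),((proj(c,toW(-218,y,z))-[320,150])*5).round())
"
```

```text
t 3.85 lane mm [-209.4   35.2   43.2] F lane [ 0.3  0.  -0.3] w 52.7
76 -7.5 [173. 270.] [193. 247.]
76 7.5 [206. 280.] [227. 257.]
76 60.5 [328. 318.] [347. 294.]
76 75.5 [363. 329.] [382. 305.]
80 -7.5 [173. 262.] [194. 239.]
80 7.5 [207. 272.] [227. 249.]
80 60.5 [329. 310.] [348. 286.]
80 75.5 [364. 321.] [383. 297.]
84 -7.5 [174. 253.] [194. 231.]
84 7.5 [207. 264.] [228. 241.]
84 60.5 [330. 302.] [349. 278.]
84 75.5 [365. 313.] [384. 289.]
```

View pics/a5.png

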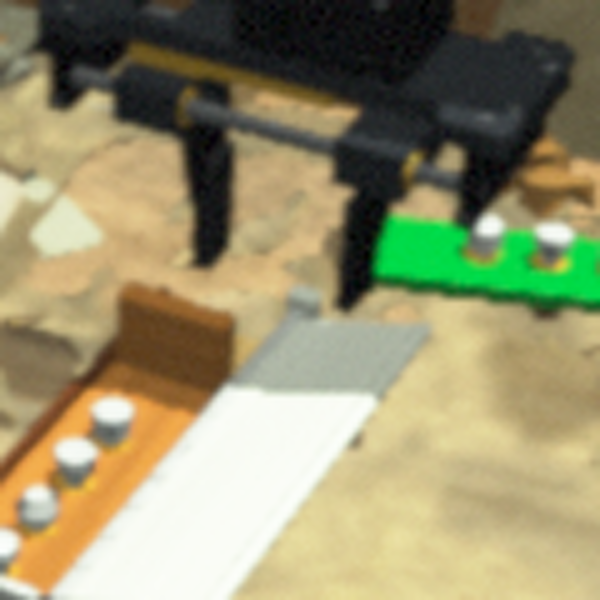

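Request:
drive_tool(increments=[[[0.2, 0, 0], [0, 0, 0]], [[0, 0, 0], [0, 0, 0]]])

```text
time_s: 4.1
tool_pos: [0.5356, -0.0545, 0.0357]
tool_rot: [178.7, 89.9, 172.8]
force: [-0.4, -0.7, 0.2]
grip_width: 0.053
```

Request:
drive_tool(increments=[[[0.15, 0, 0], [0, 0, 0]], [[0, 0, 0], [0, 0, 0]]])

```text
time_s: 4.3
tool_pos: [0.5357, -0.0545, 0.03]
tool_rot: [-178.9, 89.9, 175.2]
force: [0.9, -0.5, -1.0]
grip_width: 0.0531
```

Request:
drive_tool(increments=[[[0.1, 0, 0], [0, 0, 0]], [[0, 0, 0], [0, 0, 0]]])

```text
time_s: 4.5
tool_pos: [0.536, -0.0545, 0.0262]
tool_rot: [-178.3, 90.0, 175.8]
force: [0.5, -0.2, -0.3]
grip_width: 0.053
```

```bash
python3 -c "
from h import *
import cv2
st()
c=env.read_camera('side');cv2.imwrite('pics/a6.png',cv2.resize(c['frame'][150:300,290:440,::-1],None,fx=4,fy=4,interpolation=cv2.INTER_CUBIC))
"
```

```text
t 4.5 lane mm [-209.3   34.3   26.2] F lane [-0.1 -0.5 -0.3] w 53.0
```

View pics/a6.png

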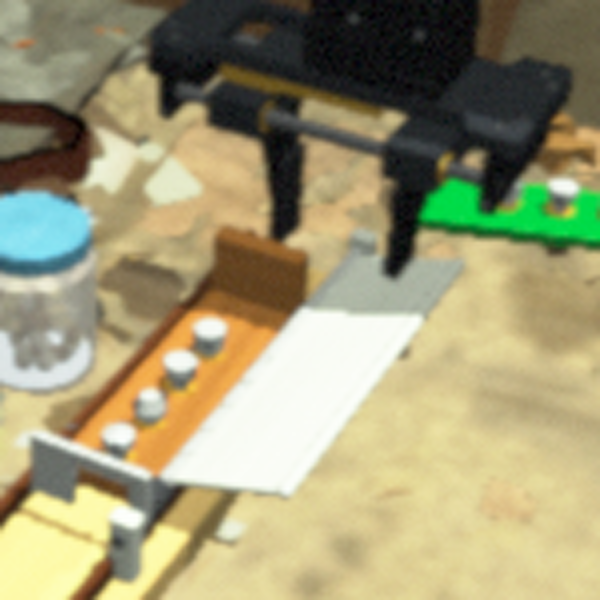

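```bash
python3 -c "
from h import *
c=env.read_camera('side')
for uv in((388,275),(403,272),(413,250)):
  for z in(62,66,70):
    w=ray(c,(uv[0]/4+290,uv[1]/4+150),z/1000)-np.r_[P0,0];print(uv,z,(w@lx*1000).round(1),(w@ly*1000).round(1))
for uv in((275,237),(295,237)):
  for z in(62,66,70):
    w=ray(c,(uv[0]/4+290,uv[1]/4+150),z/1000)-np.r_[P0,0];print(uv,z,(w@lx*1000).round(1),(w@ly*1000).round(1))
"
```

```text
(388, 275) 62 -203.2 63.0
(388, 275) 66 -197.9 64.9
(388, 275) 70 -192.6 66.9
(403, 272) 62 -209.2 68.4
(403, 272) 66 -203.9 70.3
(403, 272) 70 -198.6 72.2
(413, 250) 62 -229.3 65.3
(413, 250) 66 -223.9 67.2
(413, 250) 70 -218.4 69.1
(275, 237) 62 -205.1 -0.2
(275, 237) 66 -199.8 2.1
(275, 237) 70 -194.5 4.5
(295, 237) 62 -210.1 8.6
(295, 237) 66 -204.8 10.9
(295, 237) 70 -199.5 13.2
```

Request:
drive_tool(increments=[[[0.1, 0, 0], [0, 0, 0]], [[0, 0, 0], [0, 0, 0]]])

```text
time_s: 4.8
tool_pos: [0.5367, -0.0545, 0.0227]
tool_rot: [-5.1, 90.0, -11.0]
force: [0.6, -0.1, 2.0]
grip_width: 0.0532
```

Request:
drive_tool(increments=[[[0.1, 0, 0], [0, 0, 0]], [[0, 0, 0], [0, 0, 0]]])

```text
time_s: 5.0
tool_pos: [0.5363, -0.0545, 0.0185]
tool_rot: [-165.0, 90.0, -170.9]
force: [-0.7, -0.1, 3.0]
grip_width: 0.0533
```

Request:
drive_tool(increments=[[[0.1, 0, 0], [0, 0, 0]], [[0, 0, 0], [0, 0, 0]]])

```text
time_s: 5.2
tool_pos: [0.536, -0.0544, 0.0144]
tool_rot: [-176.4, 90.0, 177.6]
force: [-1.7, 0.1, 5.1]
grip_width: 0.0531
```

Request:
drive_tool(increments=[[[0.1, 0, 0], [0, 0, 0]], [[0.05, 0, 0], [0, 0, 0]], [[0, 0, 0], [0, 0, 0]]])

```text
time_s: 5.5
tool_pos: [0.5363, -0.0545, 0.009]
tool_rot: [-114.0, 90.0, -119.9]
force: [-2.2, 0.1, 6.6]
grip_width: 0.0535
```

```bash
python3 -c "
from h import *
import cv2
st()
c=env.read_camera('side');cv2.imwrite('pics/a7.png',cv2.resize(c['frame'][150:300,290:440,::-1],None,fx=4,fy=4,interpolation=cv2.INTER_CUBIC))
# blade far upper corner (y-20, z74 shut) and lower edge rotated
for g in(.3,.4,.5,.6,.7):
  q=[]
  for y,z in((-20,74),(-20,40),(2,40)):
    dy,dz=y-35,z-50; Y=35+dy*np.cos(g)+dz*np.sin(g); Z=50-dy*np.sin(g)+dz*np.cos(g)
    q.append(((proj(c,toW(2.5,Y,Z))-[290,150])*4).round())
  print(g,*q)
"
```

```text
t 5.5 lane mm [-209.3   33.9    9. ] F lane [-0.1  2.2  6.6] w 53.5
0.3 [ 47. 416.] [ 29. 464.] [ 69. 491.]
0.4 [ 55. 411.] [ 30. 456.] [ 70. 485.]
0.5 [ 64. 407.] [ 33. 448.] [ 71. 480.]
0.6 [ 74. 405.] [ 37. 440.] [ 72. 475.]
0.7 [ 84. 403.] [ 41. 433.] [ 75. 470.]
```

View pics/a7.png

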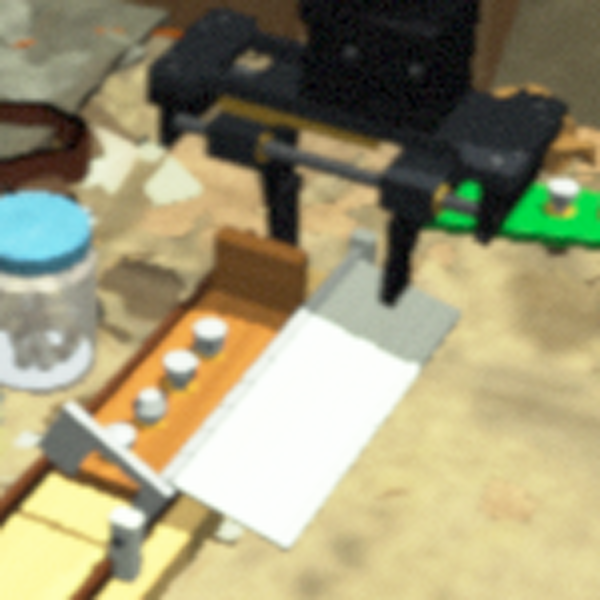

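Request:
drive_tool(increments=[[[0, 0.1, 0], [0, 0, 0]], [[0, 0.1, 0], [0, 0, 0]], [[0, 0.1, 0], [0, 0, 0]], [[0, 0.1, 0], [0, 0, 0]], [[0, 0.1, 0], [0, 0, 0]], [[0, 0.1, 0], [0, 0, 0]], [[0, 0.1, 0], [0, 0, 0]], [[0, 0.1, 0], [0, 0, 0]]])

```text
time_s: 6.35
tool_pos: [0.5397, -0.0264, 0.0092]
tool_rot: [-84.8, 89.7, -90.9]
force: [-1.7, -5.4, 6.2]
grip_width: 0.053
```

```bash
python3 -c "
from h import *
import cv2
goal(-50,34,8)
c=env.read_camera('side');cv2.imwrite('pics/a8.png',cv2.resize(c['frame'][150:300,290:440,::-1],None,fx=4,fy=4,interpolation=cv2.INTER_CUBIC))
"
```

```text
t 6.35 lane mm [-181.    33.4    9.2] F lane [-5.5  1.1  6.2] w 53.0
sign 1 rotvec deg [ 1.7974e+02  4.2000e-01 -4.0000e-02] /120: [ 1.4979e+00  3.5000e-03 -3.0000e-04]
sign -1 rotvec deg [-0.26  0.02  0.27] /120: [-0.0021  0.0002  0.0022]
shift tool units(40mm): [ 0.015  3.275 -0.031] with goal-orient sign axes: lane d mm 131.0 0.6 -1.2
tool axes in lane (rows x,y,z): [[-0.005, -0.0, -1.0], [1.0, -0.004, -0.005], [-0.004, -1.0, 0.0]]
```

View pics/a8.png

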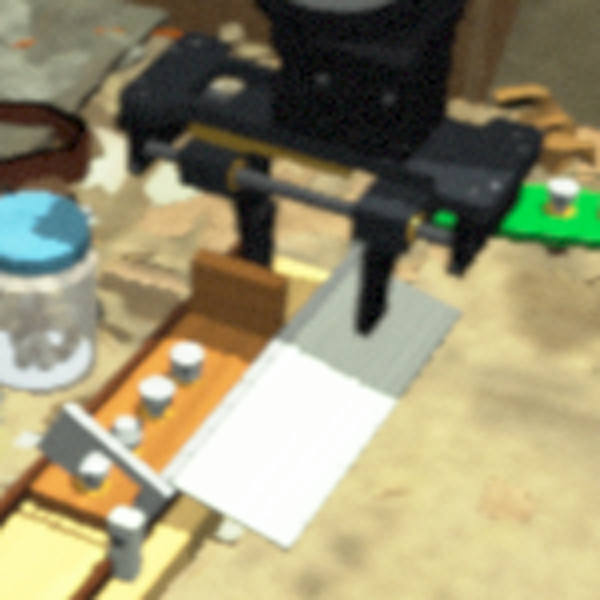

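The rack is sliding: its first bit is under the raised blade at (95,470). The bar is still held, the jar hasn't moved, and the forces are low. I'll keep pushing.

Request:
drive_tool(increments=[[[0, 0.2, 0], [0, 0, 0]], [[0, 0.2, 0], [0, 0, 0]], [[0, 0.2, 0], [0, 0, 0]], [[0, 0.2, 0], [0, 0, 0]], [[0, 0.2, 0], [0, 0, 0]], [[0, 0.2, 0], [0, 0, 0]], [[0, 0.2, 0], [0, 0, 0]], [[0, 0.2, 0], [0, 0, 0]], [[0, 0.2, 0], [0, 0, 0]], [[0, 0.2, 0], [0, 0, 0]]])

```text
time_s: 7.4
tool_pos: [0.5483, 0.053, 0.0092]
tool_rot: [-84.0, 89.7, -90.1]
force: [-2.5, -7.8, 7.5]
grip_width: 0.0534
```

```bash
python3 -c "
from h import *
import cv2
goal(-50,34,8)
c=env.read_camera('side');cv2.imwrite('pics/a9.png',cv2.resize(c['frame'][170:340,240:410,::-1],None,fx=3.5,fy=3.5,interpolation=cv2.INTER_CUBIC))
c=env.read_camera('top');cv2.imwrite('pics/b9.png',cv2.resize(c['frame'][200:320,225:385,::-1],None,fx=4.5,fy=4.5,interpolation=cv2.INTER_CUBIC))
"
```

```text
t 7.4 lane mm [-101.2   32.8    9.2] F lane [-8.   1.7  7.5] w 53.4
sign 1 rotvec deg [ 1.7973e+02  4.6000e-01 -5.0000e-02] /120: [ 1.4977e+00  3.9000e-03 -4.0000e-04]
sign -1 rotvec deg [-0.27  0.03  0.3 ] /120: [-0.0023  0.0003  0.0025]
shift tool units(40mm): [ 0.024  1.279 -0.036] with goal-orient sign axes: lane d mm 51.2 1.2 -1.2
tool axes in lane (rows x,y,z): [[-0.005, -0.001, -1.0], [1.0, -0.005, -0.005], [-0.005, -1.0, 0.001]]
```

View pics/a9.png

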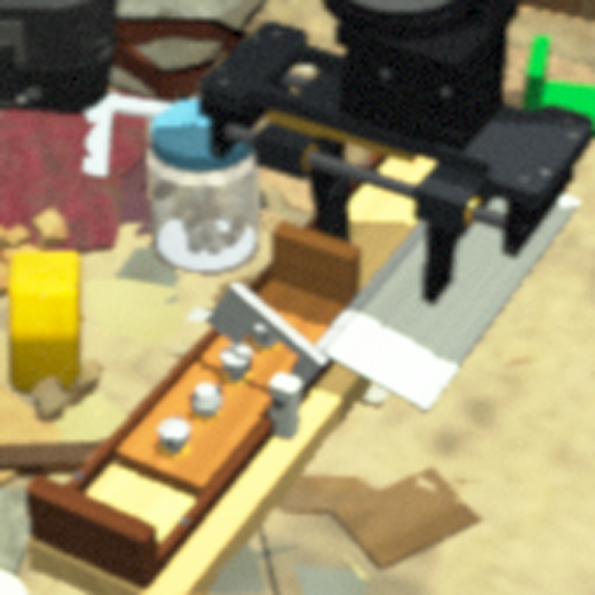

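View pics/b9.png

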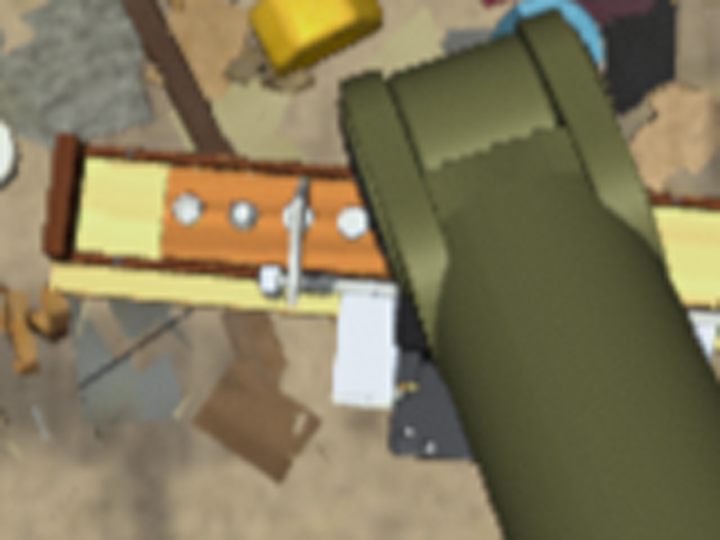

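Request:
drive_tool(increments=[[[0.005, 0.2, -0.005], [0, 0, 0]], [[0.005, 0.2, -0.005], [0, 0, 0]], [[0.005, 0.2, -0.005], [0, 0, 0]], [[0.005, 0.2, -0.005], [0, 0, 0]], [[0.005, 0.2, -0.005], [0, 0, 0]], [[0, 0.06, 0], [0, 0, 0]]])

```text
time_s: 8.1
tool_pos: [0.552, 0.0962, 0.0084]
tool_rot: [-79.4, 89.7, -85.4]
force: [-2.4, -8.5, 9.1]
grip_width: 0.053
```

```bash
cat > m.py <<'E'
from h import *
import cv2,sys
st();k=sys.argv[1]
s=env.read_camera('side');cv2.imwrite('pics/a%s.png'%k,cv2.resize(s['frame'][190:340,230:380,::-1],None,fx=4,fy=4,interpolation=cv2.INTER_CUBIC))
c=env.read_camera('top');cv2.imwrite('pics/b%s.png'%k,cv2.resize(c['frame'][220:300,225:385,::-1],None,fx=5,fy=5,interpolation=cv2.INTER_CUBIC))
E
python3 m.py 10
```

```text
t 8.1 lane mm [-57.8  33.6   8.4] F lane [-8.7  1.5  9.1] w 53.0
```

View pics/b10.png

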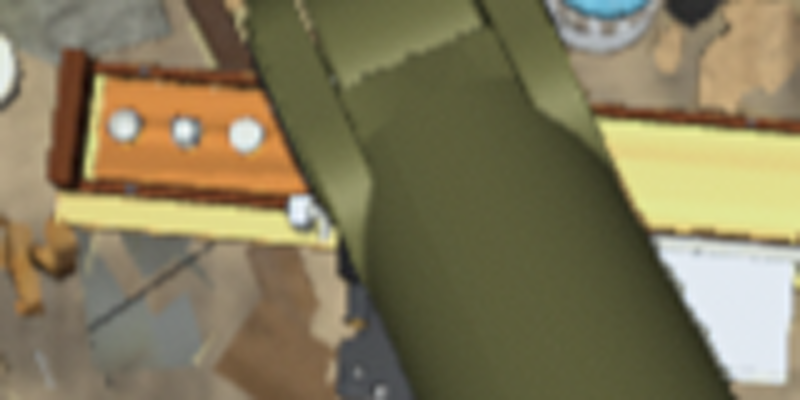

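View pics/a10.png

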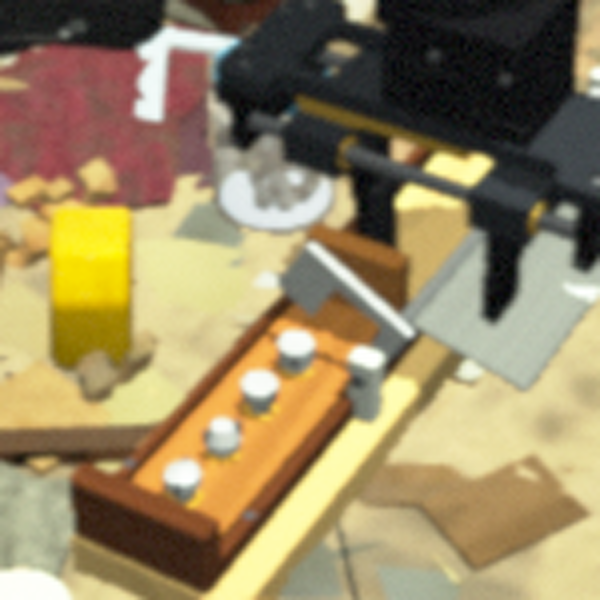

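```bash
cat > bits.py <<'E'
from h import *
c=env.read_camera("top")
def b(pts,sc=5,off=(225,220)):
    for uv,rx in pts:
        w=ray(c,((uv[0]+.5)/sc-.5+off[0],(uv[1]+.5)/sc-.5+off[1]),.052)-np.r_[P0,0]
        print("rack x",(w@lx*1000-rx).round(1),"y",(w@ly*1000).round(1))
E
python3 -c "
from bits import *
b([((124,123),60),((185,129),30),((246,133),0)])"
```

```text
rack x 43.5 y -0.5
rack x 43.7 y -0.0
rack x 44.0 y -0.5
```

Request:
drive_tool(increments=[[[0, 0.06, 0], [0, 0, 0]], [[0, 0.04, 0], [0, 0, 0]], [[0, 0, 0], [0, 0, 0]]])

```text
time_s: 8.55
tool_pos: [0.5523, 0.099, 0.0082]
tool_rot: [-83.6, 89.7, -89.7]
force: [-1.0, -7.6, 8.4]
grip_width: 0.0529
```

Request:
drive_tool(increments=[[[0, 0.05, 0], [0, 0, 0]], [[0, 0, 0], [0, 0, 0]]])

```text
time_s: 8.75
tool_pos: [0.5525, 0.1012, 0.0082]
tool_rot: [-83.2, 89.7, -89.2]
force: [-1.3, -6.0, 8.3]
grip_width: 0.0532
```

Request:
drive_tool(increments=[[[0, 0.04, 0], [0, 0, 0]], [[0, 0, 0], [0, 0, 0]]])

```text
time_s: 8.95
tool_pos: [0.5526, 0.1017, 0.0082]
tool_rot: [-87.6, 89.6, -93.7]
force: [-2.8, -8.7, 10.3]
grip_width: 0.0531
```

```bash
python3 m.py 11
```

```text
t 8.95 lane mm [-52.2  33.5   8.2] F lane [-9.   1.9 10.3] w 53.1
```

View pics/b11.png

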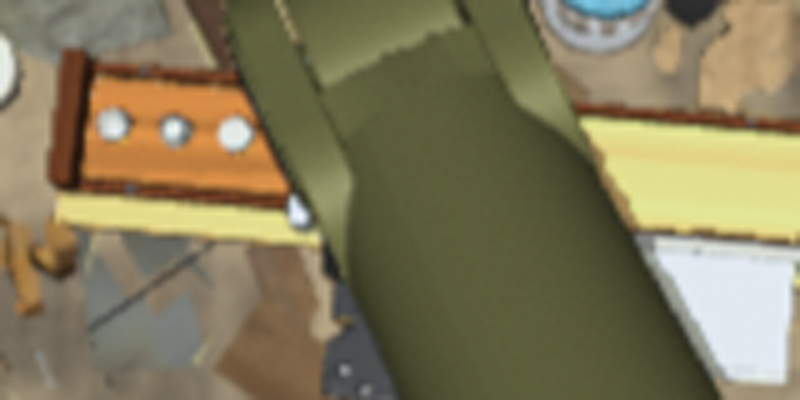

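Request:
drive_tool(increments=[[[0, 0.05, 0], [0, 0, 0]], [[0, 0, 0], [0, 0, 0]]])

```text
time_s: 9.25
tool_pos: [0.5526, 0.1017, 0.0083]
tool_rot: [-92.4, 89.5, -98.5]
force: [-3.1, -12.1, 10.3]
grip_width: 0.053
```

```bash
python3 -c "
from bits import *
st();b([((113,122),60),((174,129),30),((235,132),0)])"
```

```text
t 9.3 lane mm [-52.2  33.5   8.3] F lane [-11.    2.2  11.9] w 52.9
rack x 48.9 y -0.6
rack x 49.0 y 0.4
rack x 49.3 y -0.5
```

The TCP has stalled and the force is climbing, so the rack is against the stop (x ≈ 49 mm by vision). I'll back off slightly with the bar still held, then let it up.

Request:
drive_tool(increments=[[[0, -0.1, 0], [0, 0, 0]], [[0, -0.1, 0], [0, 0, 0]], [[0, -0.05, 0], [0, 0, 0]], [[-0.1, 0, 0], [0, 0, 0]], [[-0.15, 0, 0], [0, 0, 0]], [[-0.15, 0, 0], [0, 0, 0]], [[-0.15, 0, 0], [0, 0, 0]]])

```text
time_s: 10.0
tool_pos: [0.5509, 0.0979, 0.0297]
tool_rot: [-123.4, 89.9, -129.4]
force: [-0.1, -0.4, 0.2]
grip_width: 0.0528
```

```bash
python3 m.py 12
```

```text
t 10.0 lane mm [-56.2  34.8  29.7] F lane [-0.4  0.   0.2] w 52.8
```

View pics/a12.png

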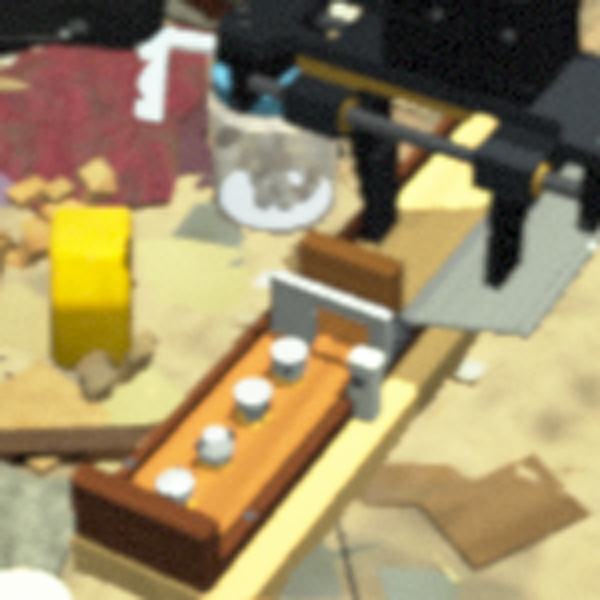

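The gate is shut between the last bit (290,350) and the tail board (350,260), and the rack is at the stop. I'll draw the hand up and clear, then back along −x so the top camera has a clean view.

Request:
drive_tool(increments=[[[-0.4, 0, 0], [0, 0, 0]], [[-0.6, 0, 0], [0, 0, 0]], [[-0.8, 0, 0], [0, 0, 0]], [[-0.8, 0, 0], [0, 0, 0]], [[-0.6, -0.8, 0], [0, 0, 0]], [[0, -0.9, 0], [0, 0, 0]], [[0, -0.9, 0], [0, 0, 0]], [[0, -0.9, 0], [0, 0, 0]], [[0, -0.6, 0], [0, 0, 0]], [[0, 0, 0], [0, 0, 0]]])

```text
time_s: 11.1
tool_pos: [0.5333, -0.0696, 0.1581]
tool_rot: [-103.3, 89.9, -109.7]
force: [0.2, -0.7, 0.3]
grip_width: 0.0531
```

```bash
python3 m.py 13
```

```text
t 11.1 lane mm [-224.7   35.4  158.1] F lane [-0.7 -0.2  0.3] w 53.1
```

View pics/a13.png

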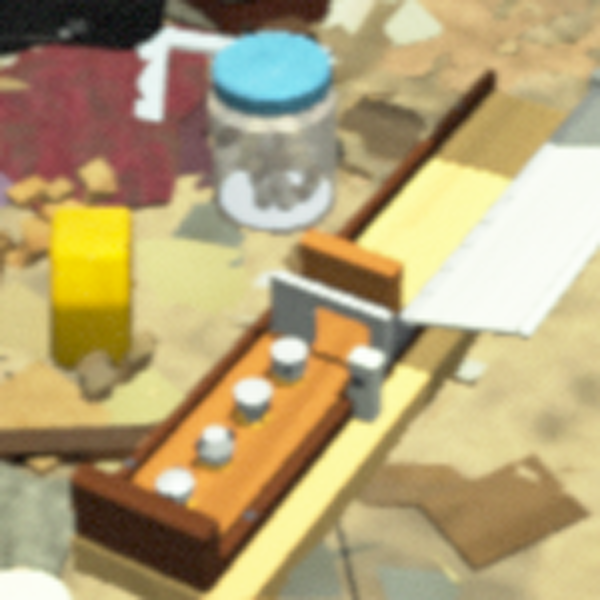

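View pics/b13.png

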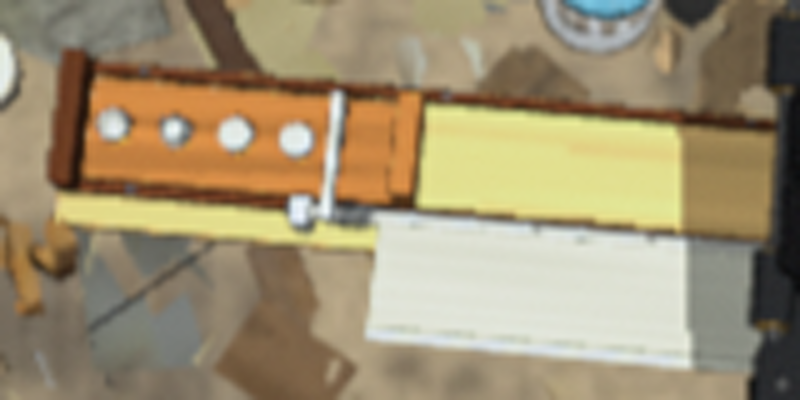

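Both views show the rack flush with the stop, with bits at the same pixels as before (≈49 mm). The gate is shut and upright, and the jar and tape haven't moved. The hand is clear, so I'm handing in.

```bash
python3 -c "
from bits import *
b([((113,122),60),((174,129),30),((235,132),0),((296,138),-30)])
print(env.sign_off())"
```

```text
rack x 48.9 y -0.6
rack x 49.0 y 0.4
rack x 49.3 y -0.5
rack x 49.6 y -0.0
the job is handed in; nothing more can be done
None
```

The rack is home against the end stop with the gate shut behind the last bit, and I handed the job in at about 11 s; no verdict was reported. I pressed the bar with one finger to about 0.55 rad (read off the blade in the side view). I pushed the rack home with the other finger, backed off a few mm, let the bar up and drew the hand clear.

**Last checks, all within limits:**
- **Rack position:** x ≈ 49 mm, y ≈ 0 by vision. While pushing, the tool had stalled against the stop with the force rising to 11–12 N.
- **Gate:** the blade is down between the last bit and the tail board in both views.
- **Jar and tape:** not moved in the final views. I did not check the pot closely; the hand never went near it.
- **Hand:** about 150 mm up, with the force reading at noise level.

**One disagreement:** the fingertips in the side view, and the height at which they touched the bar, lay about 36 mm above the reported tool height. I didn't find out why. I went by the images and contact forces for height instead.

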